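# Knock a countersunk hinge out of its jig

## Task

The brass hinge lies sunk in the nest of the countersinking jig, too deep to grip. Slide the safety guard all the way off the knockout button and press the button down until you feel it come up solid on its stop, without forcing it, so that the hinge rises out of the nest. Then lift the hinge out and set it down (do not drop it) flat and the same way up in the empty wooden tray, leaving the marking gauge, the bradawl and the hasp where they lie.

Things in the scene. Friction and masses are not known exactly. Their poses are not given: they have to be found in the camera images.
- jig: Grey cast jig bolted to the bench: 110 mm (its x) by 270 mm (its y), a 21 mm foot at each y end; origin: centre of its underside; z up, yaw up to 0.35. Its deck is 45 mm above the bench. A nest for the hinge (57 by 103 mm, 9 mm deep) is centred at y +70 mm. The knockout housing, 100 mm wide, y -133 to +3 mm, 87 mm above the bench, has cheeks 68 mm apart and is closed on top by the guard.
- guard (a joint): The guard's slide, in m: 0 shut over the button, 0.066 fully open. It slides along the jig's -y (away from the nest), takes about 3 N and stays where it is left. It starts 0 to 8 mm open.
- guard_lug (a point): Centre of the thumb lug on the guard: an upright steel plate 56 mm wide (jig x), 6 mm thick (jig y), 24 mm high, at the nest end of the flat 80 by 70 mm guard plate. This point is 94.5 mm above the bench, the guard plate's top 82.5 mm, the lug's top 106.5 mm. Axes as the jig's.
- knockout (a joint): Travel of the knockout button, m: 0 up, grows as it is pressed straight down. It takes 6 to 10 N to move, stays where left, and goes solid on a hidden stop screw somewhere from 12 to 18 mm: where differs each time and can only be felt. Over 60 N would bend the rocker inside, which lifts the ejector plate (34 by 70 mm) under the hinge by 1.6 times the travel, 19 to 29 mm, and holds it there.
- knockout_top (a point): Centre of the top of the knockout button, a dark steel mushroom head 40 mm across, under the shut guard at jig x 0, y -32 mm; 74 mm above the bench when up, 14 mm free from its rim to each cheek of the housing. Axes as the jig's.
- hinge_center (a point): Centre of the loose brass butt hinge, 0.2 kg, open, countersinks up: 100 mm long (its y), 54 mm wide (its x), leaves 4 mm thick, a 10 mm knuckle along the middle. The point is on the knuckle's axis, 5 mm above the flat underside, 3 mm above mid-leaf. Underside 36 mm above the bench in the nest, 55 to 65 mm when knocked out: then its long edges are 10 mm clear of the deck and can be gripped across.
- tray: Shallow brown wooden tray fixed to the bench, 150 mm (its x) by 190 mm (its y) outside, 20 mm high, walls and floor 6 mm thick; origin: centre of its underside, on the bench.
- gauge: Boxwood marking gauge, loose, 210 mm stem (its x) through a 66 mm wide, 60 mm high stock; origin: under its centre, on the bench. Leave it.
- bradawl: Bradawl with a red turned handle, loose, 136 mm long (its x), 26 mm thick; origin: on the bench under the front of the handle. Leave it.
- hasp: Flat steel hasp plate, loose, 140 by 36 by 5 mm (long in its x); origin: under its middle, on the bench. Leave it.
Not all that is in view belongs to the job. Of the things like the part that bears hinge_center, leave any that is green; of the rest the smaller one is meant.

How it is judged (in metres and radians):
On the way, in this order (a step that is already met when the one before it is completed fails the run):
1. the guard is slid clear of the knockout button, which is still up (value of joint guard above 0.055 m and value of joint knockout below 0.003 m), for 0.1 s.
2. the fingers press the knockout button solid onto its stop (more than 12 N on it, over 10.5 mm down) with the guard open (value of joint guard above 0.055 m and value of joint knockout above 0.0105 m and contact force between the fingers and knockout above 12 N), for 0.1 s.
At the end, for the whole second after the job is handed in: the hinge lies still and flat on the tray's floor inside its walls, same way up (within 0.08 rad); the guard is open (over 55 of its 66 mm) and the knockout button down (over 10.5 mm) (x of hinge_center in the frame of tray between -0.055 and 0.055 m and y of hinge_center in the frame of tray between -0.075 and 0.075 m and z of hinge_center in the frame of tray below 0.015 m and angle between hinge_center's own z axis and vertical below 0.08 rad and linear speed of hinge below 0.02 m/s and value of joint guard above 0.055 m and value of joint knockout above 0.0105 m); the robot touches nothing.
It fails at once if more than 60 N on the knockout button (contact force between anything else and knockout above 60 N).
It fails at once if the hinge is dropped or flung (over 0.7 m/s while not held) (linear speed of hinge above 0.7 m/s and contact force between the fingers and hinge below 0.5 N).
It fails at once if the gauge, the bradawl or the hasp is moved by more than 30 mm (distance of any of gauge, bradawl, hasp from where it was at the start of the episode above 0.03 m).
It also fails if it takes over 66 s, if anything falls off the work surface, if the arm or the gripper's body presses on something with over 40 N, if the wrist force passes 120 N, or if a joint passes its speed limit or range.

## Robot

A 6-joint arm with a two-finger parallel gripper is mounted at the origin on the work surface. World frame = base frame: x ahead of the robot, y to its left, z up, the work surface at z = 0. Lengths are in mm, angles in rad, forces in N, time in s.
With the tool pointing down it reaches from about 275 to 750 mm from the base axis. Payload 10.2 kg.
Tool frame: the origin (TCP) lies midway between the tips of the shut fingers; the grasp point (between the pads) lies 19 mm behind it (tcp_to_grasp is the distance from the TCP to the grasp point, in mm); z points along the fingers, y is the line along which they close (so a half turn about z gives the same grasp; the last joint's range is limited). The gripper opens to 85 mm and grips with 20 to 120 N. Pads are 22 mm wide; open, the fingers measure 114 mm over their backs; the gripper's body (76 mm by 85 mm) begins 54 mm behind the grasp point. The pads swing forward as they close: fully open they stand 13 mm farther back than shut.
Start: joints at [-1.432, 0.313, 1.498, -0, 1.331, -0.223], TCP at [185.816, -491.023, 210.794] pointing down, gripper open.
Joint ranges: [-2.94, 2.94], [-0.97, 2.17], [0.19, 2.56], [-1.23, 4.37], [0.02, 3.11], [-2.88, 2.88]. Speed limits (rad/s): [2.39, 2.39, 3.01, 3.14, 3.14, 3.14].

## Interface

Orientations are given as a unit quaternion [w, x, y, z].
In Python, from cell import * gives the robot as it stands.
- The arm moves only by the tool step_arm, never from a script. Its argument "commands" is a list of rows, each a list of 3 entries, a list of its own where there are three numbers: the shift along the world's x, y, z in mm, then the turn about the world's z in rad, then the closure in counts, from 0 (fully open) to 255 (shut). A call has 1 to 8 rows; each row is the pose to reach, as a shift and turn from the pose commanded when the call began; what a row does not reach only later rows make up. A row lasts 1/8 s, in which the tool goes at most 62.5 mm and 10.7 degrees, less where a joint would pass 70% of its speed; a pose out of reach is approached as far as the arm can. A call with a gripper value outside its range is refused whole. The fingers move at their own pace and stop on an object; the grip force is fixed at half the most. Time passes only in rows, so rows that repeat a pose let the fingers close. It gives the time, the measured TCP pose, the force, the opening and the grip force at its end, in the units of the state.
- read_state(): the state, without advancing time (a new reading comes with each control period).
- grab_frame(name): name is "scene" or "top" or "wrist"; returns the picture (420x560x3 uint8, blue, green, red); there is no depth.
- camera_params(name): a dict with "K" (3x3 intrinsics, pixels), "k1" (the pictures are not rectified: a ray, as slopes to the right and down, at radius r is drawn at 1 + k1 r^2 times it, then the intrinsics apply), "rvec" (rotation vector, rad) and "tvec" (3), from world to camera coordinates, as OpenCV has them; the wrist camera has in their place "T_tool_cam" (4x4, takes a point from camera to tool coordinates, whose origin is the TCP and whose axes are the flange's). Camera axes: x right, y down, z forward; pixel columns grow to the right and rows downward; lengths in mm; the calibration is good to about 2 mm. A picture is of the moment at which its call begins: read the wrist's pose just before it. camera_params takes no time and is no camera call.
- job_done(): hands the job in; it is judged then, once.
Trained networks look in the newest picture that a camera, given by its name, has taken for a name from the list of things; names that differ only in an ending like _2 or _b are one class to them, and where a whole thing is asked for, a point or a joint stands for the part that bears it (a point fixed in the world has none). Each returns a list of dicts, best first, with "conf" (0 to 1); they miss things now and then, are a little off and sometimes report something else, mostly with a low value. They report only what shows in the picture. A call takes as long as a camera call. They do not tell look-alikes from the thing itself.
- look_for(camera, thing): "point" ([x, y, z] in mm, in world coordinates, good to about 4 mm: the middle of the surface that is visible of it).
- trace(camera, thing): "region" (420x560 bool, what is visible of it).
The state is a dict: "time": time; "q": joint angles; "qvel": joint speeds; "joint_torque": joint torques, N m; "position": TCP position; "tcp_rot": TCP orientation; "contact_force": force on the tool from outside, world axes, zero at the start; "wrist_torque": the same for the moment, N m; "width": finger opening in mm; "grasp_force": force on a finger pad.
Only numpy, scipy, OpenCV 4.12 (cv2) and the standard library are available. Lean on these libraries where they do the work, as an engineer would, in place of code of your own. Each camera call takes 0.05 s, during which the arm holds its last target. There are 200 camera calls.

## Working session

There is one attempt and no reset: what is moved stays moved. The work goes in short steps, Python scripts to look and compute and a tool call to move; the robot and the scene stay as the last step left them, time stands still between calls to the robot, and variables do not carry over. Pictures are saved under pics/ and viewed, at most 10 in all, crops included, and the job is handed in when it is done.

Besides the shell and the picture viewer there is one more tool, called after "Emit:" as name(argument=value, ...), one argument or row to a line, values as JSON. step_arm: Moves the arm, as the interface text tells. Its arguments: {"type":"object","properties":{"commands":{"type":"array","items":{"type":"array"}}},"required":["commands"]}

```bash
mkdir -p pics; ls; cat > h.py <<'E'
from cell import *
import numpy as np, cv2
def cam(n):
    p=camera_params(n); K=np.array(p["K"],float)
    if "rvec" in p:
        R=cv2.Rodrigues(np.array(p["rvec"],float))[0]; t=np.array(p["tvec"],float).ravel()
    else:
        s=read_state(); w,x,y,z=s["tcp_rot"]
        from scipy.spatial.transform import Rotation as Ro
        T=np.eye(4); T[:3,:3]=Ro.from_quat([x,y,z,w]).as_matrix(); T[:3,3]=s["position"]
        M=np.linalg.inv(T@np.array(p["T_tool_cam"])); R,t=M[:3,:3],M[:3,3]
    return K,p["k1"],R,t
def proj(c,P):
    K,k1,R,t=c
    return cv2.projectPoints(np.array(P,float).reshape(-1,1,3),cv2.Rodrigues(R)[0],t,K,np.array([k1,0,0,0.]))[0].reshape(-1,2)
def unproj(c,uv,z):
    K,k1,R,t=c
    n=cv2.undistortPoints(np.array(uv,float).reshape(-1,1,2),K,np.array([k1,0,0,0.])).reshape(-1,2)
    d=np.c_[n,np.ones(len(n))]@R; o=-R.T@t
    return o+d*((z-o[2])/d[:,2])[:,None]
E
python3 - <<'E'
from h import *
for n in ("top","scene"):
    cv2.imwrite(f"pics/{n}0.png",grab_frame(n))
    for t in ("jig","guard_lug","hinge_center","tray","gauge","bradawl","hasp"):
        print(n,t,[(np.round(d["point"]).tolist(),round(d["conf"],2)) for d in look_for(n,t)])
    R,t=cam(n)[2:];print(-R.T@t)
E
```

```text
pics
top jig [([555.0, -223.0, 44.0], 0.68)]
top guard_lug [([562.0, -249.0, 80.0], 0.95), ([746.0, -252.0, 22.0], 0.34)]
top hinge_center [([425.0, -17.0, 3.0], 0.88), ([554.0, -145.0, 36.0], 0.8), ([384.0, -199.0, 8.0], 0.56)]
top tray [([554.0, -140.0, 38.0], 0.72), ([498.0, 219.0, 9.0], 0.56)]
top gauge [([752.0, 212.0, 39.0], 0.74)]
top bradawl [([744.0, -249.0, 22.0], 0.97), ([748.0, 15.0, 1.0], 0.17)]
top hasp [([749.0, 215.0, 40.0], 0.4)]
[484.84188539   7.29212544 975.78542776]
scene jig [([583.0, -233.0, 46.0], 0.67)]
scene guard_lug [([560.0, -249.0, 83.0], 0.82)]
scene hinge_center [([555.0, -140.0, 44.0], 0.96), ([426.0, -15.0, 3.0], 0.8), ([388.0, -207.0, 2.0], 0.65)]
scene tray [([750.0, -254.0, 20.0], 0.22)]
scene gauge [([768.0, 203.0, 38.0], 0.96)]
scene bradawl [([751.0, -253.0, 21.0], 0.8), ([764.0, 202.0, 41.0], 0.59)]
scene hasp [([750.0, 14.0, 6.0], 0.94)]
[1114.55334686  -84.3270547   967.78001574]
```

View pics/top0.png

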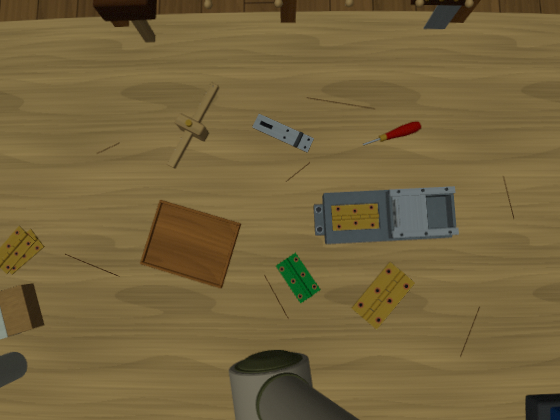

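View pics/scene0.png

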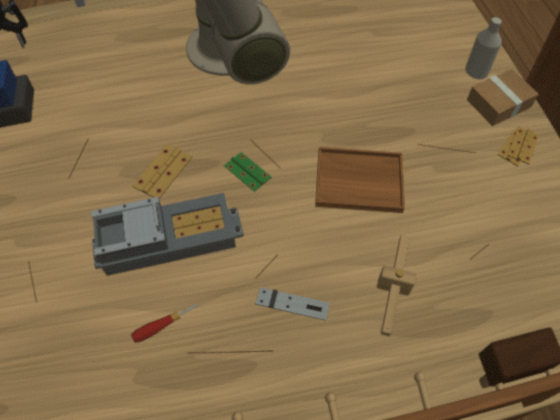

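The top view shows the candidates at these pixels:
- **(355,217):** brass hinge in the jig nest.
- **(383,295):** larger brass hinge, loose on the bench.
- **(298,278):** green hinge.
- **(20,250):** pieces at the far left edge.

The one meant is the hinge in the nest: it is the smaller brass one and sits in the jig. The tray is at (191,244), and the gauge (195,125), hasp (283,133) and bradawl (400,132) are at the far side. I'll confirm with an enlarged crop.

```bash
python3 - <<'E'
from h import *
im=cv2.imread("pics/top0.png")
cv2.imwrite("pics/crop_top.png",cv2.resize(im[175:345,270:470],None,fx=3.5,fy=3.5,interpolation=cv2.INTER_CUBIC))
c=cam("top")
print(c[0],c[1])
grab_frame("top")
for thing in ("jig","hinge_center","tray","guard_lug"):
    for d in trace("top",thing):
        m=d["region"].astype(np.uint8); r=cv2.minAreaRect(cv2.findNonZero(m)); b=cv2.boxPoints(r)
        print(thing,round(d["conf"],2),m.sum(),np.round(b).tolist())
        for z in {"jig":[45,87],"hinge_center":[4,40],"tray":[20],"guard_lug":[82]}[thing]:
            w=unproj(c,b,z)[:,:2]; print("  z",z,np.round(w).tolist(),np.round(np.linalg.norm(w-np.roll(w,1,0),axis=1)),"c",np.round(w.mean(0),1))
E
```

```text
[[435.68379184   0.         276.59601285]
 [  0.         435.68379184 212.1946129 ]
 [  0.           0.           1.        ]] -0.06885312858763933
hinge_center 0.94 1127 [[274.0, 266.0], [295.0, 252.0], [321.0, 290.0], [299.0, 304.0]]
  z 4 [[448.0, 32.0], [479.0, -15.0], [395.0, -70.0], [364.0, -23.0]] [101.  57. 101.  56.] c [421.8 -19.1]
  z 40 [[450.0, 31.0], [480.0, -14.0], [399.0, -68.0], [369.0, -22.0]] [97. 55. 97. 54.] c [424.1 -18.2]
hinge_center 0.82 1980 [[350.0, 308.0], [390.0, 261.0], [415.0, 282.0], [376.0, 329.0]]
  z 4 [[355.0, -136.0], [458.0, -225.0], [411.0, -281.0], [309.0, -192.0]] [ 73. 136.  73. 136.] c [ 383.3 -208.1]
  z 40 [[360.0, -131.0], [459.0, -216.0], [414.0, -270.0], [315.0, -184.0]] [ 70. 131.  71. 131.] c [ 387.1 -200.2]
hinge_center 0.63 1195 [[330.0, 206.0], [378.0, 203.0], [379.0, 229.0], [331.0, 231.0]]
  z 4 [[582.0, -94.0], [587.0, -201.0], [529.0, -202.0], [525.0, -96.0]] [ 58. 107.  58. 107.] c [ 555.9 -148.3]
  z 40 [[579.0, -90.0], [584.0, -193.0], [528.0, -195.0], [523.0, -92.0]] [ 56. 103.  56. 103.] c [ 553.3 -142.5]
hinge_center 0.24 5761 [[139.0, 263.0], [159.0, 198.0], [241.0, 224.0], [221.0, 288.0]]
  z 4 [[454.0, 336.0], [600.0, 293.0], [543.0, 105.0], [399.0, 149.0]] [195. 153. 197. 150.] c [498.9 220.9]
  z 40 [[455.0, 324.0], [596.0, 283.0], [540.0, 102.0], [402.0, 144.0]] [188. 147. 189. 145.] c [498.3 213. ]
tray 0.61 5708 [[139.0, 264.0], [159.0, 199.0], [241.0, 223.0], [221.0, 288.0]]
  z 20 [[454.0, 330.0], [598.0, 289.0], [542.0, 104.0], [400.0, 147.0]] [191. 150. 193. 148.] c [498.7 217.7]
guard_lug 0.85 1130 [[392.0, 196.0], [425.0, 194.0], [428.0, 229.0], [394.0, 231.0]]
  z 82 [[593.0, -213.0], [598.0, -283.0], [526.0, -286.0], [521.0, -216.0]] [73. 70. 73. 70.] c [ 559.6 -249.6]
```

View pics/crop_top.png

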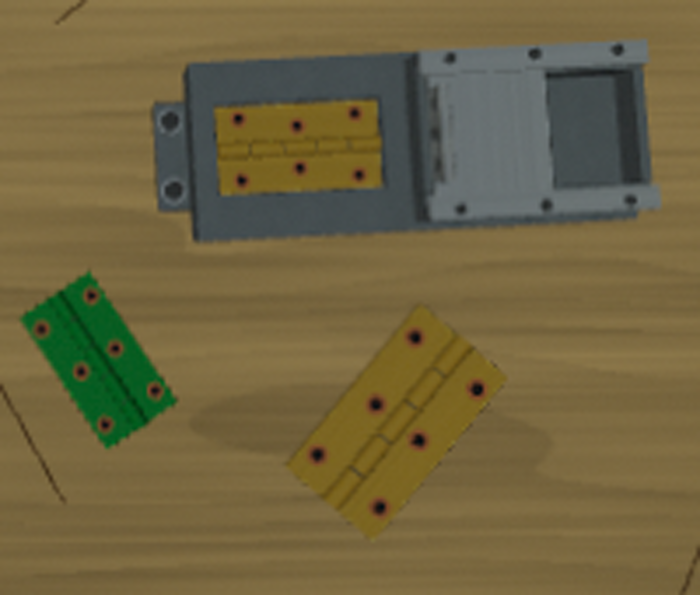

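The crop confirms it: the nested hinge at crop (298,148) measures about 103×56 mm, the loose brass one is 136×73 mm and is left alone, and the green one is left alone too. Jig yaw is about +0.045. I'll move closer for a wrist look.

```bash
python3 - <<'E'
from h import *
from scipy.spatial.transform import Rotation as Ro
s=read_state(); w,x,y,z=s["tcp_rot"]; R=Ro.from_quat([x,y,z,w]).as_matrix()
print(s["time"],s["position"],np.round(R,3),"angle of tool y",np.arctan2(R[1,1],R[0,1]),s["q"],s["width"])
print(np.round(camera_params("wrist")["T_tool_cam"],3))
E
```

```text
1.05 [ 185.83554075 -491.02172583  210.8222655 ] [[ 0.935  0.354  0.   ]
 [ 0.354 -0.935 -0.   ]
 [-0.     0.    -1.   ]] angle of tool y -1.208934951387233 [-1.43235879e+00  3.12856333e-01  1.49768479e+00 -4.86709401e-06
  1.33099801e+00 -2.23422679e-01] 85.21745132727919
[[  -0.      -0.954   -0.301   76.47 ]
 [   1.      -0.      -0.      -0.289]
 [   0.      -0.301    0.954 -163.572]
 [   0.       0.       0.       1.   ]]
```

Emit:
step_arm(
  commands=[
    [[50,40,10],0.16,255],
    [[100,80,20],0.32,255],
    [[150,125,30],0.48,255],
    [[200,165,30],0.64,255],
    [[250,205,30],0.8,255],
    [[300,245,30],0.96,255],
    [[340,285,30],1.12,255],
    [[370,310,30],1.254,255],
  ],
)

```text
time: 2.05
position: [557.3, -178.9, 240.8]
tcp_rot: [0.0, 0.689, 0.725, 0.0]
contact_force: [0.8, -0.8, -0.9]
width: -0.1
grasp_force: 0.0
```

Emit:
step_arm(
  commands=[
    [[0,0,0],0,255],
    [[0,0,0],0,255],
  ],
)

```text
time: 2.3
position: [555.5, -181.4, 240.6]
tcp_rot: [-0.0, 0.691, 0.722, -0.0]
contact_force: [-0.3, -0.7, -0.3]
width: -0.2
grasp_force: 0.0
```

```bash
python3 - <<'E'
from h import *
s=read_state(); c=cam("wrist"); im=grab_frame("wrist"); cv2.imwrite("pics/w1.png",im)
print(s["time"],s["position"],s["width"])
for t in ("guard_lug","hinge_center","knockout_top"):
    print(t,[(np.round(d["point"]).tolist(),round(d["conf"],2)) for d in look_for("wrist",t)])
for d in trace("wrist","hinge_center"):
    m=d["region"].astype(np.uint8); b=cv2.boxPoints(cv2.minAreaRect(cv2.findNonZero(m)));w=unproj(c,cv2.approxPolyDP(cv2.convexHull(cv2.findNonZero(m)),8,True).reshape(-1,2),40)
    print(round(d["conf"],2),np.round(w).tolist())
E
```

```text
2.3 [ 555.45489233 -181.36830198  240.63317149] -0.2023808006514895
guard_lug [([558.0, -240.0, 77.0], 0.66)]
hinge_center [([413.0, -30.0, -1.0], 0.85), ([382.0, -204.0, 10.0], 0.84), ([558.0, -139.0, 40.0], 0.56)]
knockout_top []
0.65 [[484.0, -20.0, 40.0], [411.0, -70.0, 40.0], [382.0, -31.0, 40.0], [395.0, -21.0, 40.0]]
0.59 [[464.0, -212.0, 40.0], [421.0, -261.0, 40.0], [330.0, -181.0, 40.0], [373.0, -133.0, 40.0]]
0.57 [[576.0, -90.0, 40.0], [583.0, -187.0, 40.0], [532.0, -191.0, 40.0], [525.0, -93.0, 40.0]]
```

View pics/w1.png

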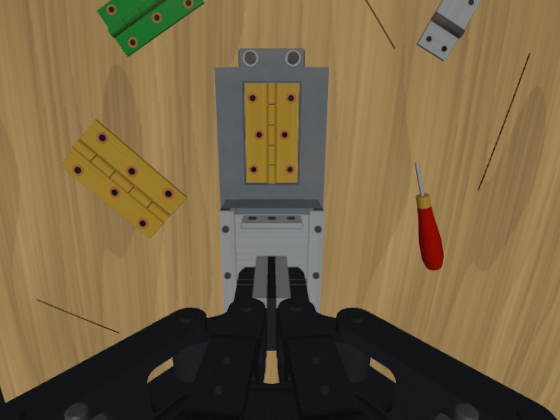

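The wrist view shows the hinge in the nest centred at about (271,133), the lug at about (272,220) and the tips over the guard at (270,262). I'll enlarge the lug area.

```bash
python3 - <<'E'
from h import *
c=cam("wrist"); im=cv2.imread("pics/w1.png")
cv2.imwrite("pics/w1c.png",cv2.resize(im[190:300,200:345],None,fx=5,fy=5,interpolation=cv2.INTER_CUBIC))
# predicted model: jig origin/yaw from the hinge
yaw=0.045; o=np.array([556.4,-212.4]); ex=np.array([np.cos(yaw),np.sin(yaw)]); ey=np.array([-ex[1],ex[0]])
J=lambda x,y,z: np.r_[o+ex*x+ey*y,z]
for n,p in {"deck far corners":[J(-55,135,45),J(55,135,45)],"nest":[J(-28.5,18.5,45),J(28.5,18.5,45),J(28.5,121.5,45),J(-28.5,121.5,45)],"housing end":[J(-50,3,87),J(50,3,87)],"lug top shut":[J(-28,0,106.5),J(28,0,106.5),J(0,-6,106.5)]}.items():
    print(n,np.round(proj(c,p),1).tolist())
E
```

```text
deck far corners [[214.0, 67.7], [328.2, 67.5]]
nest [[244.2, 185.1], [298.4, 185.0], [300.5, 82.1], [241.8, 82.2]]
housing end [[218.9, 211.6], [323.8, 211.4]]
lug top shut [[240.3, 221.5], [302.4, 221.4], [271.4, 227.7]]
```

View pics/w1c.png

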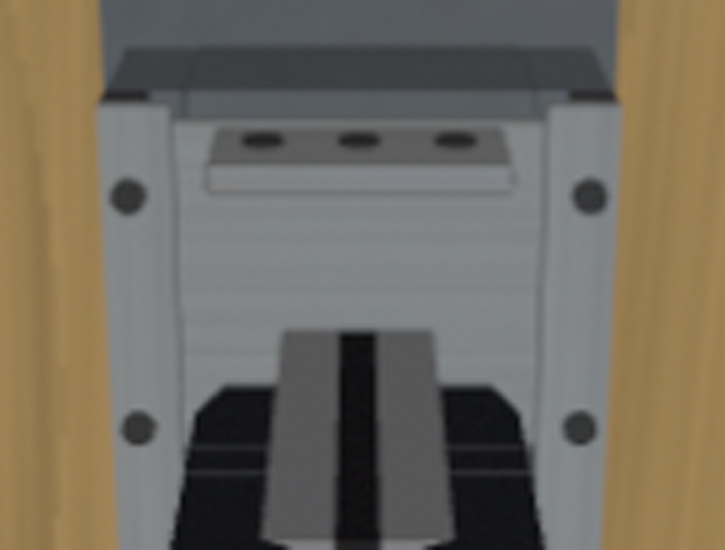

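The model prediction agrees with the picture to about 1 px. The lug's nest face is at world y ≈ -213.5. Descend with shut fingers on the nest side of the lug.

Emit:
step_arm(
  commands=[
    [[0,0,-40],0,255],
    [[0,0,-80],0,255],
    [[0,0,-115],0,255],
    [[0,0,-140],0,255],
    [[0,0,-146],0,255],
    [[0,0,-146],0,255],
    [[0.5,-10,-146],0,255],
    [[1,-20,-146],0,255],
  ],
)

```text
time: 3.55
position: [557.2, -202.1, 95.7]
tcp_rot: [0.001, 0.691, 0.723, 0.0]
contact_force: [0.4, 1.0, 0.0]
width: 0.2
grasp_force: 0.0
```

Emit:
step_arm(
  commands=[
    [[0.4,-10,-2],0,255],
    [[0.9,-20,-2],0,255],
    [[1.4,-30,-2],0,255],
    [[1.8,-40,-2],0,255],
    [[2.2,-50,-2],0,255],
    [[2.5,-56,-2],0,255],
    [[2.5,-56,-2],0,255],
  ],
)

```text
time: 4.42
position: [559.3, -257.4, 92.7]
tcp_rot: [-0.0, 0.691, 0.723, 0.0]
contact_force: [0.2, -0.2, 0.3]
width: 0.2
grasp_force: 0.0
```

Emit:
step_arm(
  commands=[
    [[0.2,-4,0],0,255],
    [[0.4,-8,0],0,255],
  ],
)

```text
time: 4.68
position: [559.8, -265.1, 92.8]
tcp_rot: [-0.0, 0.691, 0.723, 0.0]
contact_force: [-0.2, 0.2, 0.4]
width: 0.1
grasp_force: 0.0
```

```bash
python3 - <<'E'
from h import *
s=read_state(); print(s["position"],s["contact_force"])
cv2.imwrite("pics/w2.png",grab_frame("wrist"))
print([(np.round(d["point"]).tolist(),round(d["conf"],2)) for d in look_for("wrist","guard_lug")],[(np.round(d["point"]).tolist(),round(d["conf"],2)) for d in look_for("wrist","knockout_top")])
E
```

```text
[ 559.76090912 -265.06879359   92.81408947] [-0.22997673  0.19304779  0.38346202]
[([559.0, -246.0, 81.0], 0.67)] []
```

View pics/w2.png

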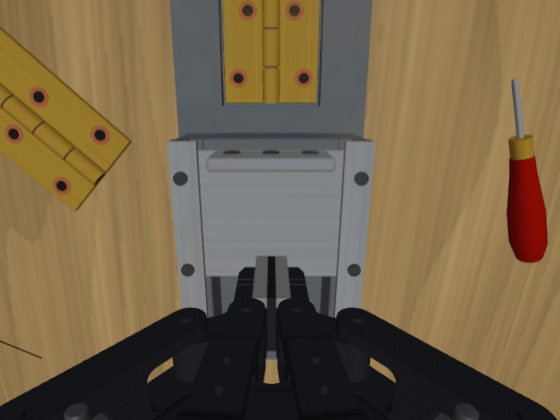

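```bash
python3 - <<'E'
from h import *
c=cam("wrist")
yaw=0.045; o=np.array([556.4,-212.4]); ex=np.array([np.cos(yaw),np.sin(yaw)]); ey=np.array([-ex[1],ex[0]])
J=lambda x,y,z: np.r_[o+ex*x+ey*y,z]
for n,p in {"nest":[J(-28.5,18.5,45),J(28.5,18.5,45)],"housing end":[J(-50,3,87),J(50,3,87)],"lug top front/back shut":[J(-28,0,106.5),J(28,0,106.5),J(0,-6,106.5)],"plate end":[J(0,-70,82.5)],"tcp":[read_state()["position"]]}.items():
    print(n,np.round(proj(c,p),1).tolist())
a=grab_frame("scene"); b=cv2.imread("pics/scene0.png")
uv=proj(cam("scene"),[read_state()["position"],J(0,0,106.5)]);print("scene tcp,lug",uv)
cv2.imwrite("pics/s2.png",cv2.resize(np.hstack([a[170:290,80:260],b[170:290,80:260]]),None,fx=2.2,fy=2.2,interpolation=cv2.INTER_CUBIC))
E
```

```text
nest [[221.3, 107.1], [319.2, 107.1]]
housing end [[166.2, 143.1], [374.0, 143.0]]
lug top front/back shut [[204.6, 155.6], [335.2, 155.6], [269.9, 169.3]]
plate end [[270.2, 274.8]]
tcp [[272.0, 254.5]]
scene tcp,lug [[132.13302245 221.49450506]
 [157.34700474 211.6663795 ]]
```

View pics/s2.png

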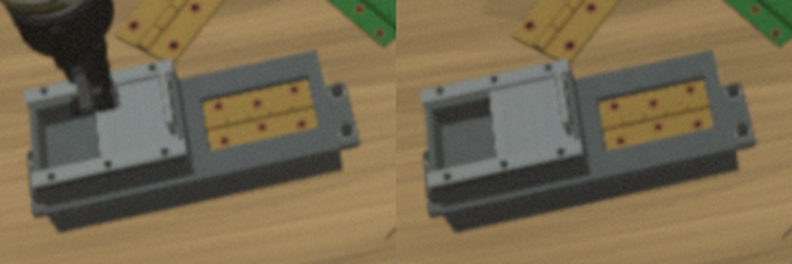

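The guard has not moved: the lug is still at scene (158,215) while the tips are past it at (132,219), and no force was felt. I'll go back over the lug and creep in while watching the force.

Emit:
step_arm(
  commands=[
    [[0,0,40],0,255],
    [[-1.5,35,50],0,255],
    [[-3,75,50],0,255],
    [[-3,75,20],0,255],
    [[-3,75,0],0,255],
    [[-3,75,0],0,255],
  ],
)

```text
time: 5.62
position: [556.1, -189.5, 91.7]
tcp_rot: [-0.001, 0.691, 0.723, -0.0]
contact_force: [0.3, -0.7, 0.7]
width: -0.5
grasp_force: 0.0
```

Emit:
step_arm(
  commands=[
    [[0.3,-6,0],0,255],
    [[0.5,-12,0],0,255],
  ],
)

```text
time: 5.88
position: [557.7, -202.8, 93.8]
tcp_rot: [0.001, 0.691, 0.723, 0.0]
contact_force: [0.2, -0.2, -0.1]
width: 0.5
grasp_force: 0.0
```

Emit:
step_arm(
  commands=[
    [[0.2,-4,0],0,255],
    [[0.4,-8,0],0,255],
  ],
)

```text
time: 6.12
position: [557.7, -210.5, 93.0]
tcp_rot: [0.0, 0.691, 0.723, 0.0]
contact_force: [-0.1, 0.5, 0.3]
width: 0.0
grasp_force: 0.0
```

Emit:
step_arm(
  commands=[
    [[0.2,-4,0],0,255],
    [[0.4,-8,0],0,255],
  ],
)

```text
time: 6.38
position: [558.0, -218.3, 92.8]
tcp_rot: [-0.0, 0.691, 0.723, -0.0]
contact_force: [0.1, 0.2, -0.6]
width: -0.3
grasp_force: 0.0
```

```bash
python3 - <<'E'
from h import *
a=grab_frame("wrist")[130:320,170:380]; s=grab_frame("scene")[185:255,100:200]
A=cv2.resize(a,(420,380),interpolation=cv2.INTER_CUBIC); S=cv2.resize(s,(380,266),interpolation=cv2.INTER_CUBIC)
S=cv2.copyMakeBorder(S,0,380-266,0,0,cv2.BORDER_CONSTANT)
cv2.imwrite("pics/c3.png",np.hstack([A,S]))
p=np.array(read_state()["position"]);print(p,proj(cam("scene"),[p,p+[0,0,15]]))
E
```

```text
[ 558.00401995 -218.44525172   92.76149643] [[155.75674196 216.56200815]
 [154.17177116 212.57759353]]
```

View pics/c3.png

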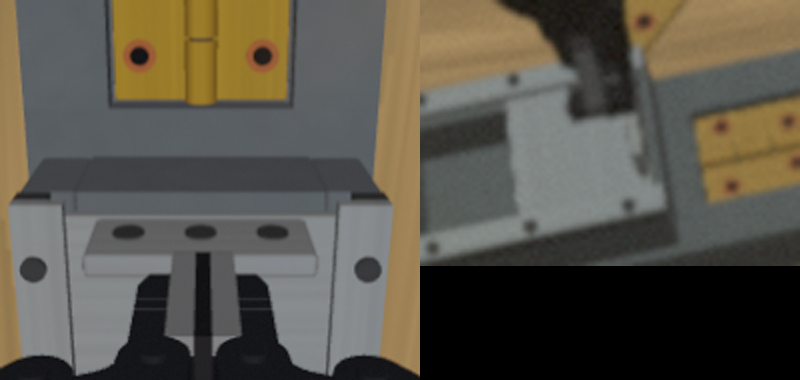

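The wrist and scene crops suggest the fingertips are riding above the lug, higher than the reported TCP. I'll touch down gently on the lug top (known height 106.5 mm) to calibrate.

Emit:
step_arm(
  commands=[
    [[0,0,-2],0,255],
    [[0,0,-4],0,255],
  ],
)

```text
time: 6.72
position: [558.0, -217.8, 88.6]
tcp_rot: [-0.0, 0.691, 0.723, -0.0]
contact_force: [-0.9, 0.3, 0.3]
width: 0.2
grasp_force: 0.0
```

Emit:
step_arm(
  commands=[
    [[0,0,-1],0,255],
    [[0,0,-2],0,255],
    [[0,0,-2],0,255],
  ],
)

```text
time: 7.1
position: [558.0, -218.0, 86.7]
tcp_rot: [-0.0, 0.691, 0.723, -0.0]
contact_force: [-0.1, -0.7, -0.5]
width: 0.2
grasp_force: 0.0
```

Emit:
step_arm(
  commands=[
    [[0,0,-1],0,255],
    [[0,0,-2],0,255],
    [[0,0,-2],0,255],
  ],
)

```text
time: 7.48
position: [558.2, -218.1, 86.0]
tcp_rot: [0.0, 0.691, 0.723, 0.0]
contact_force: [-3.7, 1.1, 8.8]
width: -0.1
grasp_force: 4.3
```

Contact came at reported z ≈ 86 on the lug top (106.5), so the real tips sit about 20.5 mm above the reported TCP. I'll go to the nest side and push 20 mm lower, creeping.

Emit:
step_arm(
  commands=[
    [[0,0,15],0,255],
    [[-0.8,16,15],0,255],
    [[-1.2,28,15],0,255],
    [[-1.2,28,0],0,255],
    [[-1.2,28,-11],0,255],
    [[-1.2,28,-11],0,255],
    [[-1,23,-11],0,255],
    [[-1,18,-11],0,255],
  ],
)

```text
time: 8.48
position: [557.2, -200.7, 74.1]
tcp_rot: [0.0, 0.691, 0.723, 0.0]
contact_force: [-0.9, 0.2, -1.0]
width: 0.3
grasp_force: 0.0
```

Emit:
step_arm(
  commands=[
    [[0.2,-4,0],0,255],
    [[0.2,-4,0],0,255],
  ],
)

```text
time: 8.72
position: [557.3, -204.4, 73.9]
tcp_rot: [0.0, 0.691, 0.723, -0.0]
contact_force: [0.1, -0.2, 0.2]
width: 0.2
grasp_force: 0.0
```

Emit:
step_arm(
  commands=[
    [[0.2,-4,0],0,255],
    [[0.2,-4,0],0,255],
  ],
)

```text
time: 8.98
position: [557.4, -208.3, 73.8]
tcp_rot: [0.0, 0.691, 0.723, -0.0]
contact_force: [0.4, -0.0, 0.0]
width: 0.1
grasp_force: 0.3
```

Emit:
step_arm(
  commands=[
    [[0.2,-4,0],0,255],
    [[0.2,-4,0],0,255],
  ],
)

```text
time: 9.22
position: [557.6, -212.4, 73.8]
tcp_rot: [0.0, 0.691, 0.723, -0.0]
contact_force: [0.2, -0.1, 0.2]
width: 0.2
grasp_force: 0.3
```

Emit:
step_arm(
  commands=[
    [[0.5,-10,0],0,255],
    [[0.8,-18,0],0,255],
  ],
)

```text
time: 9.48
position: [558.4, -230.7, 73.8]
tcp_rot: [-0.0, 0.691, 0.723, 0.0]
contact_force: [-0.3, 3.7, 0.7]
width: -0.0
grasp_force: 1.6
```

```bash
python3 - <<'E'
from h import *
im=grab_frame("wrist"); cv2.imwrite("pics/w4.png",im); s=grab_frame("scene")
A=cv2.resize(im[100:320,170:380],(420,440)); S=cv2.resize(s[185:255,80:200],(380,222),interpolation=cv2.INTER_CUBIC)
cv2.imwrite("pics/c4.png",np.hstack([A,cv2.copyMakeBorder(S,0,440-222,0,0,cv2.BORDER_CONSTANT)]))
for n in ("wrist","scene"): print([(np.round(d["point"]).tolist(),round(d["conf"],2)) for d in look_for(n,"guard_lug")])
c=cam("wrist")
yaw=0.045; o=np.array([556.4,-212.4]); ex=np.array([np.cos(yaw),np.sin(yaw)]); ey=np.array([-ex[1],ex[0]])
J=lambda x,y,z: np.r_[o+ex*x+ey*y,z]
for g in (0,10,20,30): print(g,proj(c,[J(0,-g,106.5),J(0,-6-g,106.5),J(0,-70-g,82.5)])[:,1])
print(proj(c,[J(0,3,87)]),read_state()["position"])
E
```

```text
[([561.0, -245.0, 78.0], 0.95), ([559.0, -203.0, 49.0], 0.37)]
[([568.0, -283.0, 81.0], 0.74)]
0 [247.94467012 261.33385674 349.22986371]
10 [270.06143324 282.86101212 364.17101605]
20 [291.20310774 303.43597956 378.54818842]
30 [311.40799002 323.09734154 392.38330479]
[[269.5231449  224.27355844]] [ 558.37206258 -230.69272859   73.70246752]
```

View pics/c4.png

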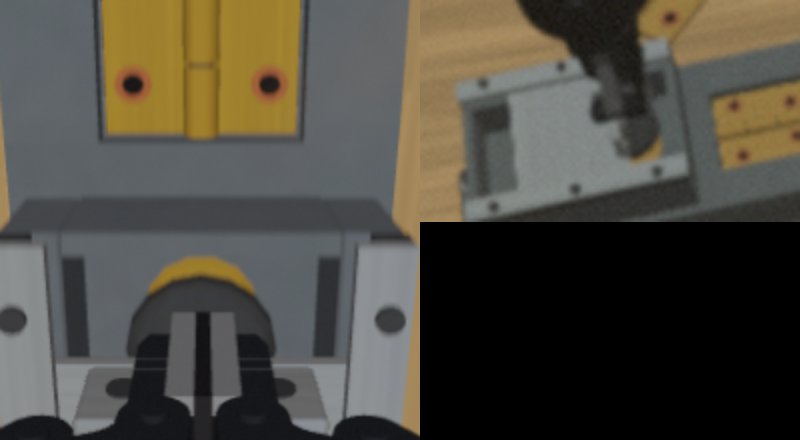

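The guard is now moving: it is about 24 mm open, with the dark button exposed at crop (200,300). The push force is 3.7 N, as expected. I'll continue.

Emit:
step_arm(
  commands=[
    [[0.4,-8,0],0,255],
    [[0.8,-16,0],0,255],
    [[1.2,-24,0],0,255],
    [[1.5,-31,0],0,255],
    [[1.7,-36,0],0,255],
    [[1.8,-38,0],0,255],
  ],
)

```text
time: 10.42
position: [559.8, -263.3, 73.7]
tcp_rot: [-0.004, 0.691, 0.723, 0.003]
contact_force: [-4.0, 31.3, 12.8]
width: -0.1
grasp_force: 15.8
```

Emit:
step_arm(
  commands=[
    [[0.1,-2,0],0,255],
    [[0.1,-2,0],0,255],
  ],
)

```text
time: 10.68
position: [559.8, -263.2, 73.7]
tcp_rot: [-0.006, 0.69, 0.723, 0.003]
contact_force: [-5.2, 34.8, 14.4]
width: 0.1
grasp_force: 17.5
```

Emit:
step_arm(
  commands=[
    [[0.1,-2,0],0,255],
    [[0.1,-2,0],0,255],
  ],
)

```text
time: 10.92
position: [559.8, -263.3, 73.7]
tcp_rot: [-0.008, 0.69, 0.724, 0.004]
contact_force: [-6.5, 44.4, 17.1]
width: -0.2
grasp_force: 22.0
```

Force is rising with no motion, so it is on a solid stop. I'll back off, lift, and measure the guard and button from above.

Emit:
step_arm(
  commands=[
    [[-0.3,12,0],0,255],
    [[-1,22,10],0,255],
    [[-2,40,60],0,255],
    [[-3,70,100],0,255],
    [[-3,95,130],0,255],
    [[-3,95,130],0,255],
    [[-3,95,130],0,255],
  ],
)

```text
time: 11.8
position: [557.1, -177.8, 203.2]
tcp_rot: [-0.0, 0.691, 0.723, -0.0]
contact_force: [0.1, 1.1, 0.7]
width: -0.2
grasp_force: 0.0
```

```bash
python3 - <<'E'
from h import *
s=read_state(); print(s["time"],s["position"],s["contact_force"])
im=grab_frame("wrist"); cv2.imwrite("pics/w5.png",im); c=cam("wrist")
for n in ("wrist","scene","top"):
    if n!="wrist": cv2.imwrite(f"pics/{n}5.png",grab_frame(n))
    for t in ("guard_lug","knockout_top"): print(n,t,[(np.round(d["point"]).tolist(),round(d["conf"],2)) for d in look_for(n,t)])
yaw=0.045; o=np.array([556.4,-212.4]); ex=np.array([np.cos(yaw),np.sin(yaw)]); ey=np.array([-ex[1],ex[0]])
J=lambda x,y,z: np.r_[o+ex*x+ey*y,z]
for g in (50,55,60,66): print(g,proj(c,[J(22,-g,106.5),J(22,-6-g,106.5)]).round().tolist())
x0=int(proj(c,[J(22,-58,106.5)])[0,0]); print(x0,im[180:330:2,x0].mean(1).round().astype(int).tolist())
E
```

```text
11.8 [ 557.13818239 -177.75087552  203.18227999] [0.10454614 1.12637705 0.72413349]
wrist guard_lug []
wrist knockout_top [([557.0, -235.0, 71.0], 0.66)]
scene guard_lug [([563.0, -310.0, 83.0], 0.96)]
scene knockout_top [([563.0, -242.0, 77.0], 0.82)]
top guard_lug []
top knockout_top []
50 [[295.0, 297.0], [295.0, 303.0]]
55 [[295.0, 302.0], [295.0, 308.0]]
60 [[295.0, 307.0], [295.0, 313.0]]
66 [[295.0, 313.0], [295.0, 319.0]]
295 [104, 106, 106, 107, 107, 106, 107, 93, 65, 90, 94, 94, 94, 94, 94, 94, 91, 65, 65, 65, 65, 64, 76, 94, 94, 94, 93, 93, 92, 92, 93, 92, 92, 92, 93, 93, 92, 92, 92, 92, 93, 93, 94, 82, 23, 21, 22, 21, 22, 23, 27, 22, 45, 21, 22, 21, 22, 22, 21, 21, 20, 22, 23, 20, 30, 33, 24, 21, 21, 22, 23, 23, 21, 21, 21]
```

The guard moved about 61 mm from its slightly open start and ended on a solid stop, so it is fully open. The button is found at (557..563, -235..-242), agreeing with the model at (557.8,-244.4). I'll go above it, then press by feel.

Emit:
step_arm(
  commands=[
    [[0.2,-30,-10],0,255],
    [[0.4,-60,-40],0,255],
    [[0.4,-62,-90],0,255],
    [[0.4,-62,-125],0,255],
    [[0.4,-62,-140],0,255],
    [[0.4,-62,-143],0,255],
    [[0.4,-62,-143],0,255],
  ],
)

```text
time: 13.12
position: [558.5, -239.4, 62.1]
tcp_rot: [0.001, 0.691, 0.723, 0.0]
contact_force: [0.5, 0.7, 0.7]
width: 0.2
grasp_force: 0.0
```

Emit:
step_arm(
  commands=[
    [[0,0,-2],0,255],
    [[0,0,-4],0,255],
    [[0,0,-4],0,255],
  ],
)

```text
time: 13.5
position: [557.8, -239.0, 56.9]
tcp_rot: [0.0, 0.691, 0.723, 0.0]
contact_force: [-0.3, 0.5, 0.4]
width: -0.2
grasp_force: 0.0
```

Emit:
step_arm(
  commands=[
    [[0,0,-2],0,255],
    [[0,0,-4],0,255],
    [[0,0,-4],0,255],
  ],
)

```text
time: 13.88
position: [557.9, -239.0, 53.0]
tcp_rot: [0.0, 0.691, 0.723, 0.0]
contact_force: [-1.0, 1.1, 3.3]
width: 0.2
grasp_force: 1.5
```

Contact is at 53, as predicted (53.5). I'll press in small steps.

Emit:
step_arm(
  commands=[
    [[0,0,-2],0,255],
    [[0,0,-4],0,255],
    [[0,0,-6],0,255],
    [[0,0,-8],0,255],
    [[0,0,-8],0,255],
  ],
)

```text
time: 14.5
position: [557.9, -239.1, 45.4]
tcp_rot: [0.0, 0.691, 0.723, -0.0]
contact_force: [-1.7, 1.4, 6.4]
width: 0.2
grasp_force: 3.2
```

Emit:
step_arm(
  commands=[
    [[0,0,-1],0,255],
    [[0,0,-2],0,255],
    [[0,0,-2],0,255],
  ],
)

```text
time: 14.88
position: [557.9, -239.1, 43.5]
tcp_rot: [0.0, 0.691, 0.723, 0.0]
contact_force: [-2.6, 1.8, 7.8]
width: -0.1
grasp_force: 3.7
```

Emit:
step_arm(
  commands=[
    [[0,0,-1],0,255],
    [[0,0,-2],0,255],
    [[0,0,-2],0,255],
  ],
)

```text
time: 15.25
position: [557.9, -239.1, 41.5]
tcp_rot: [0.0, 0.691, 0.723, -0.0]
contact_force: [-2.8, 1.4, 6.9]
width: -0.0
grasp_force: 3.8
```

Emit:
step_arm(
  commands=[
    [[0,0,-1],0,255],
    [[0,0,-1],0,255],
  ],
)

```text
time: 15.5
position: [557.9, -239.1, 40.5]
tcp_rot: [0.0, 0.691, 0.723, 0.0]
contact_force: [-3.2, 1.9, 8.0]
width: -0.1
grasp_force: 3.8
```

Emit:
step_arm(
  commands=[
    [[0,0,-1],0,255],
    [[0,0,-1],0,255],
  ],
)

```text
time: 15.75
position: [557.9, -239.1, 39.5]
tcp_rot: [0.0, 0.691, 0.723, -0.0]
contact_force: [-3.9, 2.6, 6.9]
width: -0.1
grasp_force: 3.8
```

Emit:
step_arm(
  commands=[
    [[0,0,-1],0,255],
    [[0,0,-1],0,255],
  ],
)

```text
time: 16.0
position: [557.9, -239.1, 38.6]
tcp_rot: [0.0, 0.691, 0.723, -0.0]
contact_force: [-2.7, 1.5, 8.0]
width: -0.2
grasp_force: 3.8
```

Emit:
step_arm(
  commands=[
    [[0,0,-1],0,255],
    [[0,0,-1],0,255],
  ],
)

```text
time: 16.25
position: [557.9, -239.1, 37.5]
tcp_rot: [0.0, 0.691, 0.723, 0.0]
contact_force: [-2.6, 1.3, 7.0]
width: 0.1
grasp_force: 3.8
```

Emit:
step_arm(
  commands=[
    [[0,0,-1],0,255],
    [[0,0,-1],0,255],
  ],
)

```text
time: 16.5
position: [557.9, -239.1, 36.5]
tcp_rot: [0.0, 0.691, 0.723, 0.0]
contact_force: [-2.9, 1.2, 7.5]
width: -0.1
grasp_force: 3.8
```

Emit:
step_arm(
  commands=[
    [[0,0,-1],0,255],
    [[0,0,-1],0,255],
  ],
)

```text
time: 16.75
position: [558.0, -239.1, 36.5]
tcp_rot: [0.0, 0.691, 0.723, -0.0]
contact_force: [-4.2, 3.4, 15.3]
width: -0.3
grasp_force: 7.5
```

Solid at z 36.5, about 16.8 mm of travel and 15 N. One more small push for margin, held briefly, then lift.

Emit:
step_arm(
  commands=[
    [[0,0,-1],0,255],
    [[0,0,-1],0,255],
    [[0,0,-1],0,255],
  ],
)

```text
time: 17.12
position: [558.0, -239.1, 36.3]
tcp_rot: [0.001, 0.691, 0.723, -0.0]
contact_force: [-7.8, 4.2, 23.0]
width: -0.2
grasp_force: 11.1
```

Emit:
step_arm(
  commands=[
    [[0,0,15],0,255],
    [[0,0,60],0,255],
    [[-1,30,110],0,255],
    [[-2,80,140],0,150],
    [[-2,80,140],0,0],
    [[-2,80,140],0,0],
    [[-2,80,140],0,0],
    [[-2,80,140],0,0],
  ],
)

```text
time: 18.12
position: [555.6, -159.7, 173.1]
tcp_rot: [-0.001, 0.691, 0.722, -0.0]
contact_force: [0.8, -0.5, -0.1]
width: 85.2
grasp_force: 0.0
```

```bash
python3 - <<'E'
from h import *
s=read_state(); print(s["time"],s["position"],s["width"],s["contact_force"])
for n in ("wrist","scene","top"):
    cv2.imwrite(f"pics/{n}6.png",grab_frame(n)); c=cam(n)
    for t in ("knockout_top","guard_lug","hinge_center"): print(n,t,[(np.round(d["point"]).tolist(),round(d["conf"],2)) for d in look_for(n,t)])
    for d in trace(n,"hinge_center"):
        b=cv2.boxPoints(cv2.minAreaRect(cv2.findNonZero(d["region"].astype(np.uint8)))); w=unproj(c,b,66)[:,:2]
        print("  ",n,round(d["conf"],2),w.mean(0).round(1),np.round(w).tolist(),np.linalg.norm(w-np.roll(w,1,0),axis=1).round())
E
```

```text
18.125 [ 555.56852534 -159.68733997  173.05730375] 85.18397714068793 [ 0.77608819 -0.45014632 -0.12906137]
wrist knockout_top [([558.0, -244.0, 58.0], 0.63)]
wrist guard_lug [([560.0, -292.0, 82.0], 0.92)]
wrist hinge_center [([384.0, -206.0, 7.0], 0.96), ([556.0, -139.0, 66.0], 0.59), ([416.0, -26.0, 3.0], 0.56)]
   wrist 0.73 [ 413.  -182.5] [[349.0, -168.0], [391.0, -123.0], [476.0, -194.0], [436.0, -245.0]] [116.  61. 110.  65.]
   wrist 0.72 [445. -31.] [[397.0, -35.0], [467.0, 8.0], [493.0, -26.0], [423.0, -72.0]] [45. 82. 43. 84.]
   wrist 0.56 [ 554.2 -141.8] [[525.0, -92.0], [579.0, -89.0], [586.0, -192.0], [527.0, -194.0]] [103.  54. 103.  60.]
scene knockout_top [([561.0, -242.0, 56.0], 0.65)]
scene guard_lug [([560.0, -312.0, 83.0], 0.69)]
scene hinge_center [([403.0, -226.0, 1.0], 0.97), ([582.0, -237.0, 44.0], 0.68), ([423.0, -20.0, 5.0], 0.62), ([558.0, -144.0, 68.0], 0.6)]
   scene 0.77 [469.  -24.6] [[446.0, -72.0], [407.0, -34.0], [493.0, 22.0], [530.0, -15.0]] [101.  54. 103.  52.]
   scene 0.66 [ 430.1 -199.5] [[456.0, -267.0], [346.0, -176.0], [407.0, -132.0], [511.0, -223.0]] [ 70. 142.  75. 138.]
top knockout_top []
top guard_lug []
top hinge_center [([426.0, -18.0, -0.0], 0.63), ([553.0, -112.0, 65.0], 0.56)]
   top 0.95 [426.1 -17.9] [[450.0, 29.0], [479.0, -14.0], [402.0, -65.0], [374.0, -22.0]] [92. 52. 92. 52.]
   top 0.65 [ 552.9 -141.1] [[579.0, -91.0], [579.0, -192.0], [526.0, -191.0], [527.0, -90.0]] [ 52. 101.  52. 100.]
```

The button is down (z ≈ 57), the guard stays open, and the hinge has risen (z ≈ 66, centre (553.5,-141.5), 52×101 mm). I'll descend straddling it.

Emit:
step_arm(
  commands=[
    [[-2,18,-20],0,0],
    [[-2,18,-60],0,0],
    [[-2,18,-95],0,0],
    [[-2,18,-120],0,0],
    [[-2,18,-135],0,0],
    [[-2,18,-144],0,0],
    [[-2,18,-145],0,0],
    [[-2,18,-145],0,0],
  ],
)

```text
time: 19.88
position: [554.3, -141.2, 29.5]
tcp_rot: [0.001, 0.691, 0.723, 0.0]
contact_force: [0.6, -1.7, -0.2]
width: 85.3
grasp_force: 0.0
```

Emit:
step_arm(
  commands=[
    [[0,0,0],0,40],
    [[0,0,0],0,70],
    [[0,0,0],0,90],
    [[0,0,0],0,110],
    [[0,0,0],0,140],
  ],
)

```text
time: 20.5
position: [553.9, -141.1, 28.9]
tcp_rot: [0.0, 0.691, 0.723, 0.0]
contact_force: [-1.0, -0.2, 1.0]
width: 51.9
grasp_force: 62.1
```

Gripped at 51.9 mm and 62 N. I'll lift slowly.

Emit:
step_arm(
  commands=[
    [[0,0,3],0,170],
    [[0,0,8],0,170],
    [[0,0,18],0,170],
    [[0,0,35],0,170],
    [[0,0,60],0,170],
    [[0,0,85],0,170],
    [[0,0,100],0,170],
    [[0,0,100],0,170],
  ],
)

```text
time: 21.5
position: [554.2, -141.2, 129.9]
tcp_rot: [0.001, 0.691, 0.723, 0.0]
contact_force: [0.9, 0.3, -2.6]
width: 51.8
grasp_force: 63.0
```

```bash
python3 - <<'E'
from h import *
s=read_state(); print(s["time"],s["position"],s["width"],s["grasp_force"],s["contact_force"],s["wrist_torque"],s["q"])
cv2.imwrite("pics/w7.png",grab_frame("wrist"))
print([(np.round(d["point"]).tolist(),round(d["conf"],2)) for d in look_for("wrist","hinge_center")])
grab_frame("scene"); print([(np.round(d["point"]).tolist(),round(d["conf"],2)) for d in look_for("scene","hinge_center")])
im=grab_frame("top");c=cam("top")
for d in trace("top","tray"):
    m=d["region"].astype(np.uint8); b=cv2.boxPoints(cv2.minAreaRect(cv2.findNonZero(m))); w=unproj(c,b,20)[:,:2]
    print(round(d["conf"],2),w.mean(0).round(1),w.round().tolist())
E
```

```text
21.5 [ 554.20383666 -141.20447421  129.93591521] 51.75826455860424 62.985026836395264 [ 0.85011319  0.34701277 -2.58012064] [-0.03191131  0.00234014  0.01431474] [-4.54250127e-01  4.85369451e-01  1.46574860e+00 -2.59603672e-05
  1.18837293e+00 -4.99290417e-01]
[([386.0, -202.0, 12.0], 0.95), ([418.0, -25.0, 2.0], 0.86), ([556.0, -128.0, 166.0], 0.76), ([549.0, -94.0, 46.0], 0.6)]
[([427.0, -18.0, 4.0], 0.65), ([404.0, -227.0, 3.0], 0.57), ([559.0, -125.0, 166.0], 0.55), ([561.0, -242.0, 58.0], 0.42)]
0.81 [497.9 217.5] [[452.0, 331.0], [598.0, 290.0], [543.0, 103.0], [399.0, 146.0]]
```

View pics/w7.png

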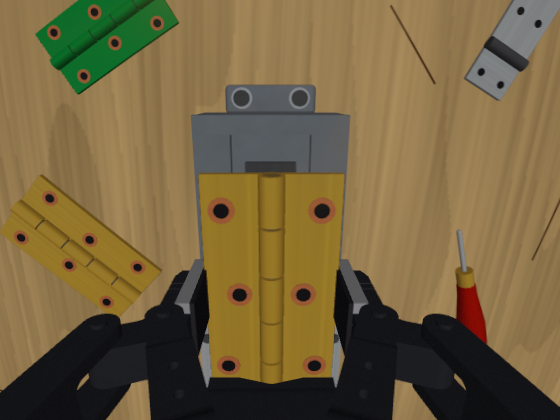

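The hinge at (271,275) is held flat and level between the pads. The tips sit about 6 mm below its underside, so they would strike the tray floor first and the hinge would fall that far. I'll set it back on the ejector and regrip 4 mm higher on the fingers.

Emit:
step_arm(
  commands=[
    [[0,0,-30],0,170],
    [[0,0,-60],0,170],
    [[0,0,-80],0,170],
    [[0,0,-93],0,170],
    [[0,0,-98],0,170],
    [[0,0,-100],0,170],
    [[0,0,-100],0,170],
    [[0,0,-100],0,170],
  ],
)

```text
time: 22.8
position: [554.1, -141.1, 29.3]
tcp_rot: [0.0, 0.691, 0.723, 0.0]
contact_force: [-0.2, -0.8, -2.3]
width: 52.0
grasp_force: 63.0
```

Emit:
step_arm(
  commands=[
    [[0,0,0],0,80],
    [[0,0,0],0,60],
    [[0,0,0],0,50],
    [[0,0,2],0,50],
    [[0,0,4],0,50],
    [[0,0,4],0,50],
  ],
)

```text
time: 23.55
position: [553.9, -141.1, 33.0]
tcp_rot: [0.0, 0.691, 0.723, 0.0]
contact_force: [0.0, -0.5, 0.1]
width: 68.4
grasp_force: 0.0
```

Emit:
step_arm(
  commands=[
    [[0,0,0],0,70],
    [[0,0,0],0,85],
    [[0,0,0],0,100],
    [[0,0,0],0,130],
    [[0,0,0],0,170],
  ],
)

```text
time: 24.18
position: [553.8, -141.0, 32.8]
tcp_rot: [0.0, 0.691, 0.723, 0.0]
contact_force: [0.0, -0.3, 0.7]
width: 52.0
grasp_force: 62.2
```

Emit:
step_arm(
  commands=[
    [[0,0,3],0,170],
    [[0,0,10],0,170],
    [[0,0,25],0,170],
    [[0,0,45],0,170],
    [[0,0,65],0,170],
    [[0,0,80],0,170],
    [[0,0,80],0,170],
  ],
)

```text
time: 25.05
position: [554.3, -141.3, 114.1]
tcp_rot: [0.001, 0.691, 0.723, 0.0]
contact_force: [-0.2, 0.0, -2.2]
width: 51.6
grasp_force: 62.9
```

Emit:
step_arm(
  commands=[
    [[-3,20,0],-0.02,170],
    [[-9,60,0],-0.06,170],
    [[-17,110,0],-0.1,170],
    [[-25,160,0],-0.15,170],
    [[-33,210,0],-0.2,170],
    [[-41,260,0],-0.25,170],
    [[-48,305,0],-0.29,170],
    [[-53,340,0],-0.32,170],
  ],
)

```text
time: 26.05
position: [499.9, 200.6, 112.1]
tcp_rot: [-0.0, 0.797, 0.603, -0.001]
contact_force: [0.3, -0.2, -1.9]
width: 51.6
grasp_force: 62.9
```

Emit:
step_arm(
  commands=[
    [[-2,12,0],-0.01,170],
    [[-3,18,0],-0.01,170],
    [[-3,18,0],-0.01,170],
    [[-3,18,0],-0.01,170],
  ],
)

```text
time: 26.55
position: [498.1, 216.1, 112.7]
tcp_rot: [0.0, 0.801, 0.599, -0.0]
contact_force: [0.2, -0.4, -2.1]
width: 51.6
grasp_force: 62.9
```

```bash
python3 - <<'E'
from h import *
s=read_state(); print(s["time"],s["position"],s["tcp_rot"],s["width"],s["grasp_force"],s["wrist_torque"])
for n in ("wrist","scene","top"):
    im=grab_frame(n); cv2.imwrite(f"pics/{n}8.png",im); c=cam(n)
    print(n,[(np.round(d["point"]).tolist(),round(d["conf"],2)) for d in look_for(n,"hinge_center")])
    for d in trace(n,"tray"):
        m=d["region"].astype(np.uint8); b=cv2.boxPoints(cv2.minAreaRect(cv2.findNonZero(m))); w=unproj(c,b,20)[:,:2]
        print(n,round(d["conf"],2),w.mean(0).round(1),w.round().tolist())
E
```

```text
26.55 [498.07357527 216.1017029  112.72447588] [ 3.85891222e-05  8.00639489e-01  5.99146390e-01 -1.06287569e-04] 51.59154831341091 62.93921113014221 [-0.02518975 -0.02642237  0.00972544]
wrist [([505.0, 224.0, 145.0], 0.72)]
wrist 0.82 [502.6 236.6] [[454.0, 333.0], [596.0, 291.0], [565.0, 136.0], [396.0, 186.0]]
scene [([425.0, -16.0, 6.0], 0.9), ([502.0, 201.0, 146.0], 0.68), ([387.0, -206.0, 4.0], 0.67)]
scene 0.58 [506.5 218.3] [[558.0, 102.0], [403.0, 148.0], [457.0, 342.0], [608.0, 282.0]]
top [([385.0, -201.0, 8.0], 0.88), ([427.0, -20.0, 4.0], 0.77), ([490.0, 178.0, 146.0], 0.69)]
top 0.81 [489.1 187.8] [[436.0, 272.0], [580.0, 231.0], [542.0, 104.0], [399.0, 145.0]]
top 0.73 [767.1 217.7] [[674.0, 278.0], [880.0, 235.0], [860.0, 156.0], [655.0, 202.0]]
```

The hinge is held level over the tray centre. I'll lower by feel; floor contact is expected near reported z ≈ -24.

Emit:
step_arm(
  commands=[
    [[0,1,-30],0,170],
    [[0,1,-60],0,170],
    [[0,1,-85],0,170],
    [[0,1,-105],0,170],
    [[0,1,-118],0,170],
    [[0,1,-124],0,170],
    [[0,1,-126],0,170],
    [[0,1,-126],0,170],
  ],
)

```text
time: 28.0
position: [498.1, 218.1, -12.8]
tcp_rot: [0.0, 0.8, 0.6, 0.0]
contact_force: [-0.2, -0.4, -1.6]
width: 51.6
grasp_force: 62.9
```

Emit:
step_arm(
  commands=[
    [[0,0,-2],0,170],
    [[0,0,-4],0,170],
    [[0,0,-5],0,170],
    [[0,0,-5],0,170],
  ],
)

```text
time: 28.5
position: [497.9, 218.0, -17.6]
tcp_rot: [0.0, 0.8, 0.6, 0.0]
contact_force: [-1.9, -0.8, 4.6]
width: 51.5
grasp_force: 66.6
```

Emit:
step_arm(
  commands=[
    [[0,0,-1],0,170],
    [[0,0,-2],0,170],
    [[0,0,-2],0,170],
  ],
)

```text
time: 28.88
position: [498.0, 218.0, -17.8]
tcp_rot: [0.0, 0.8, 0.6, 0.0]
contact_force: [-11.2, -3.3, 26.7]
width: 51.5
grasp_force: 78.2
```

Emit:
step_arm(
  commands=[
    [[0,0,-1],0,170],
    [[0,0,-2],0,170],
    [[0,0,-2],0,170],
  ],
)

```text
time: 29.25
position: [498.0, 218.0, -17.9]
tcp_rot: [0.0, 0.8, 0.6, 0.0]
contact_force: [-17.8, -7.4, 47.7]
width: 51.5
grasp_force: 89.8
```

Contact is at -17.6, about 6 mm early. The tips are on the tray floor with the hinge a few mm above it. I'll relieve the press and ease the grip gradually so the hinge slides down between the pads.

Emit:
step_arm(
  commands=[
    [[0,0,2],0,170],
    [[0,0,4],0,140],
    [[0,0,4],0,115],
    [[0,0,4],0,108],
  ],
)

```text
time: 29.75
position: [498.1, 218.0, -17.7]
tcp_rot: [0.0, 0.8, 0.6, 0.0]
contact_force: [-3.0, -0.3, 7.0]
width: 51.7
grasp_force: 68.2
```

Emit:
step_arm(
  commands=[
    [[0,0,0],0,105],
    [[0,0,0],0,103],
    [[0,0,0],0,101],
  ],
)

```text
time: 30.12
position: [498.1, 218.1, -17.7]
tcp_rot: [0.0, 0.8, 0.6, 0.0]
contact_force: [-2.2, -0.2, 7.9]
width: 51.8
grasp_force: 65.7
```

Emit:
step_arm(
  commands=[
    [[0,0,0],0,100],
    [[0,0,0],0,99],
    [[0,0,0],0,98],
    [[0,0,0],0,97],
  ],
)

```text
time: 30.62
position: [498.3, 218.0, -18.0]
tcp_rot: [0.0, 0.8, 0.6, 0.0]
contact_force: [0.9, -1.9, 4.8]
width: 53.2
grasp_force: 31.0
```

Emit:
step_arm(
  commands=[
    [[0,0,0],0,96],
    [[0,0,0],0,95],
    [[0,0,0],0,94],
    [[0,0,0],0,93],
    [[0,0,0],0,92],
  ],
)

```text
time: 31.25
position: [497.6, 218.0, -18.3]
tcp_rot: [-0.0, 0.8, 0.6, -0.0]
contact_force: [0.8, 0.1, 0.5]
width: 54.2
grasp_force: 0.6
```

Emit:
step_arm(
  commands=[
    [[0,0,0],0,90],
    [[0,0,0],0,87],
    [[0,0,0],0,83],
    [[0,0,0],0,75],
    [[0,0,0],0,60],
    [[0,0,0],0,45],
    [[0,0,0],0,45],
  ],
)

```text
time: 32.12
position: [497.8, 218.0, -18.2]
tcp_rot: [0.0, 0.8, 0.6, 0.0]
contact_force: [-0.3, 0.2, -1.2]
width: 70.2
grasp_force: 0.0
```

Emit:
step_arm(
  commands=[
    [[0,0,10],0,45],
    [[0,0,25],0,45],
    [[0,0,60],0,45],
    [[0,0,110],0,45],
    [[0,0,160],0,45],
    [[0,0,190],0,45],
    [[-30,-60,200],0,45],
    [[-60,-120,200],0,45],
  ],
)

```text
time: 33.12
position: [441.7, 105.8, 183.4]
tcp_rot: [0.001, 0.8, 0.6, 0.001]
contact_force: [1.1, -1.0, 0.1]
width: 70.3
grasp_force: 0.0
```

Emit:
step_arm(
  commands=[
    [[0,-60,0],0,45],
    [[0,-100,0],0,45],
    [[0,-100,0],0,45],
  ],
)

```text
time: 33.5
position: [442.2, 4.8, 182.8]
tcp_rot: [0.001, 0.801, 0.598, 0.0]
contact_force: [0.7, -0.6, 0.5]
width: 70.4
grasp_force: 0.0
```

```bash
python3 - <<'E'
from h import *
s=read_state(); print(s["time"],s["position"],s["contact_force"])
yaw=-0.286;to=np.array([498.3,217.6]); ex=np.array([np.cos(yaw),np.sin(yaw)]); ey=np.array([-ex[1],ex[0]])
for n in ("scene","top"):
    cv2.imwrite(f"pics/{n}9.png",grab_frame(n)); c=cam(n)
    for t in ("hinge_center","knockout_top","guard_lug","gauge","hasp","bradawl"): print(n,t,[(np.round(d["point"]).tolist(),round(d["conf"],2)) for d in look_for(n,t)])
    for d in trace(n,"hinge_center"):
        w=unproj(c,cv2.boxPoints(cv2.minAreaRect(cv2.findNonZero(d["region"].astype(np.uint8)))),10)[:,:2]
        q=w.mean(0)-to
        if np.linalg.norm(q)<90: print(n,"in tray",round(d["conf"],2),(q@ex).round(1),(q@ey).round(1),np.linalg.norm(w-np.roll(w,1,0),axis=1).round())
E
```

```text
33.5 [442.24688341   4.80664629 182.77689828] [ 0.66867987 -0.64059438  0.46041202]
scene hinge_center [([500.0, 217.0, 11.0], 0.72), ([425.0, -18.0, 6.0], 0.67), ([386.0, -208.0, 4.0], 0.56)]
scene knockout_top [([561.0, -242.0, 60.0], 0.64)]
scene guard_lug [([566.0, -307.0, 82.0], 0.89)]
scene gauge [([765.0, 200.0, 38.0], 0.9)]
scene hasp [([751.0, 15.0, 5.0], 0.95)]
scene bradawl [([753.0, -255.0, 21.0], 0.79), ([562.0, -247.0, 57.0], 0.61)]
scene in tray 0.89 3.0 0.4 [102.  56. 105.  56.]
top hinge_center [([386.0, -201.0, 9.0], 0.97), ([500.0, 216.0, 7.0], 0.66)]
top knockout_top [([557.0, -239.0, 59.0], 0.74), ([559.0, -308.0, 84.0], 0.26)]
top guard_lug [([564.0, -310.0, 79.0], 0.82)]
top gauge [([748.0, 211.0, 38.0], 0.78)]
top hasp [([749.0, 14.0, 5.0], 0.61)]
top bradawl [([746.0, -252.0, 20.0], 0.7)]
top in tray 0.78 -0.8 -2.3 [100.  55. 101.  55.]
```

Everything checks out: the hinge lies flat at the tray centre, the guard is open, the button is down, and the other things are unmoved. Handing in.

```bash
python3 -c "
from cell import *
print(job_done())"
```

```text
the job is handed in; nothing more can be done
None
```

The job is handed in at about 34 s of the 66 s; the hand-in call returned no verdict. Last camera checks had the hinge flat in the tray centre (eased down the last few mm between the pads), the guard open on its stop, the button held down after going solid at about 17 mm, and the gauge, bradawl and hasp unmoved.

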